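Put the medicines away in the latched bedside case

TASK

Put the evening medicines away: flip the toggle latch on the medicine case open, lift the lid right back so that it stays up, and put every amber pill tub from the bedside table inside the case. Then shut the lid fully, snap the latch closed over it again and slide the brass-knobbed bolt fully home into its keeper. Leave the other bedside things where they are.

Things in the scene. Friction and masses are not known exactly. Their poses are not given: they have to be found in the camera images.
- case: Beige hard medicine case, fixed, 220 (x) x 300 (y) x 100 mm high, dark hinged lid on top. Origin: centre of its underside; x points from its front (robot side) to its hinge side, y left, z up. From the front edge (x = -110 mm) to x = -52 mm its top is a solid flat shoulder 100 mm high, carrying the toggle latch (at y = +85 mm) and the bolt (at y = -85 mm).
- case_in (a point): Centre of the cavity's floor, at (30, 0, 25) mm in the case's frame. The cavity is 148 mm (x) by 288 mm (y), grey-lined, its floor 25 mm above the table, its rim at 100 mm.
- lid (a joint): Lid angle in rad: 0 shut, 1.75 stop; opens up and away from the robot. Lid 162 x 300 x 8 mm, 0.3 kg, its top 109 mm above the table when shut. The hinge is stiff: it stays where it is left; about 4 N at the grip lifts it. The closed latch, or a bolt that is home, blocks it; a bolt pushed out also keeps an open lid from coming down.
- lid_hinge (a point): On the lid's hinge axis (parallel to the case's y), at (110, 0, 105) mm in the case's frame.
- lid_grip (a point): Grip point of the red upright tab on the lid: 12 mm thick (x), 22 mm wide (y), standing 42 mm above the lid. With the lid shut the point is 140 mm in front of the hinge axis (case's -x), 32 mm above it and 28 mm above the lid. Turns with the lid; pinched from above on its two y-sides it can swivel between the fingers.
- latch (a joint): Toggle latch angle in rad: 0 closed (lever over the lid's front edge, nose over the lid's steel tongue), 1.75 open (thrown over towards the case's front). Over-centre spring: below about 0.87 rad it snaps shut, above it snaps open; its moment is up to about 0.25 N m (4 to 5 N at the tab). It closes only if the lid is fully shut.
- latch_pivot (a point): On the latch's pivot axis (parallel to the case's y), at (-66, 85, 106) mm in the case's frame.
- latch_tab (a point): Grip point of the latch's red finger tab, 10 mm thick, 20 mm wide (case's y), 34 mm long. Closed: 43 mm behind the pivot (case's +x) and 38 mm above it, tab upright, its top 15 mm higher. It swings up and over about the pivot towards the robot to open, and can swivel between fingers that pinch its y-sides.
- bolt (a joint): Bolt travel in m: 0 withdrawn, 0.040 fully home; it slides along the case's +x, out of its brass track on the shoulder and over the lid's edge through the brass keeper on the lid. It starts at 0 to 8 mm, clear of the lid; beyond about 13 mm it reaches over the lid. Sliding friction about 2 N; it stays where it is left.
- bolt_knob (a point): Grip point of the bolt's upright round brass knob, 18 mm across, 34 mm high; 150 mm above the table, the knob's top 16 mm higher, the track's rails 24 mm lower. Moves with the bolt; at travel 0 it is at (-95, -85, 150) mm in the case's frame.
- tub0_c (a point): Square amber pill tub with a paper band and a round white cap: body 42 x 42 mm and 46 mm high, cap 34 mm across and 16 mm high, 62 mm high in all, about 70 g. Point at its centre, 31 mm above its foot; z from foot to cap, x and y square to the sides. Two to four such tubs stand on the table (None if absent).
- tub1_c (a point): Square amber pill tub with a paper band and a round white cap: body 42 x 42 mm and 46 mm high, cap 34 mm across and 16 mm high, 62 mm high in all, about 70 g. Point at its centre, 31 mm above its foot; z from foot to cap, x and y square to the sides. Two to four such tubs stand on the table (None if absent).
- tub2_c (a point): Square amber pill tub with a paper band and a round white cap: body 42 x 42 mm and 46 mm high, cap 34 mm across and 16 mm high, 62 mm high in all, about 70 g. Point at its centre, 31 mm above its foot; z from foot to cap, x and y square to the sides. Two to four such tubs stand on the table (None if absent).
- tub3_c (a point): Square amber pill tub with a paper band and a round white cap: body 42 x 42 mm and 46 mm high, cap 34 mm across and 16 mm high, 62 mm high in all, about 70 g. Point at its centre, 31 mm above its foot; z from foot to cap, x and y square to the sides. Two to four such tubs stand on the table (None if absent).
- plate: Bystander: blue plate, 150 mm across, 18 mm high. Origin under its centre.
- apple: Bystander: red apple, 74 mm across. Origin at its underside.
- drink: Bystander: drink bottle, 68 mm across, 210 mm high. Origin at its underside.
- cup: Bystander: green cup, 70 mm across, 85 mm high. Origin at its underside.
- oximeter: Bystander: blue and white finger oximeter, 58 x 32 x 29 mm. Origin at its underside.
- remote: Bystander: black remote control, 150 x 45 x 18 mm. Origin at its underside.
- humidifier: Bystander: clear humidifier bottle with a black cap, 76 mm across, 162 mm high. Origin at its underside.
Things that resemble listed ones, but are neither listed nor needed, are in the scene too. What is shaped like the part that bears tub0_c but purple is not meant.

How it is judged (in metres and radians):
On the way, in this order (a step that is already met when the one before it is completed fails the run):
1. the latch is flipped open while the lid is still down (value of joint latch above 1.4 rad and value of joint lid below 0.15 rad), for 0.2 s.
2. the lid is lifted right back (value of joint lid above 1.25 rad), for 0.2 s.
3. every tub lies in the case, let go (x of tub0_c in the frame of case between -0.044 and 0.104 m and y of tub0_c in the frame of case between -0.144 and 0.144 m and z of tub0_c in the frame of case between 0 and 0.085 m and x of tub1_c in the frame of case between -0.044 and 0.104 m and y of tub1_c in the frame of case between -0.144 and 0.144 m and z of tub1_c in the frame of case between 0 and 0.085 m and x of tub2_c in the frame of case between -0.044 and 0.104 m and y of tub2_c in the frame of case between -0.144 and 0.144 m and z of tub2_c in the frame of case between 0 and 0.085 m and x of tub3_c in the frame of case between -0.044 and 0.104 m and y of tub3_c in the frame of case between -0.144 and 0.144 m and z of tub3_c in the frame of case between 0 and 0.085 m and contact force between the fingers and tub0 below 0.1 N and contact force between the fingers and tub1 below 0.1 N and contact force between the fingers and tub2 below 0.1 N and contact force between the fingers and tub3 below 0.1 N), for 0.2 s.
4. the lid is shut (value of joint lid below 0.03 rad), for 0.2 s.
At the end, for the whole second after the job is handed in: Every pill tub that is there lies in the case's cavity, the lid is shut (under 0.03 rad), the latch is closed over it (under 0.15 rad) and the bolt is home (at least 34 of its 40 mm) (x of tub0_c in the frame of case between -0.044 and 0.104 m and y of tub0_c in the frame of case between -0.144 and 0.144 m and z of tub0_c in the frame of case between 0 and 0.085 m and x of tub1_c in the frame of case between -0.044 and 0.104 m and y of tub1_c in the frame of case between -0.144 and 0.144 m and z of tub1_c in the frame of case between 0 and 0.085 m and x of tub2_c in the frame of case between -0.044 and 0.104 m and y of tub2_c in the frame of case between -0.144 and 0.144 m and z of tub2_c in the frame of case between 0 and 0.085 m and x of tub3_c in the frame of case between -0.044 and 0.104 m and y of tub3_c in the frame of case between -0.144 and 0.144 m and z of tub3_c in the frame of case between 0 and 0.085 m and value of joint lid below 0.03 rad and value of joint latch below 0.15 rad and value of joint bolt above 0.034 m); the robot touches nothing.
It fails at once if another bedside thing is disturbed (moved more than 80 mm) (distance of any of plate, apple, drink, cup, oximeter, remote, humidifier from where it was at the start of the episode above 0.08 m).
Of tub0, tub1, tub2, tub3 only 2 to 4 are there at a start; the rules pass over those that are not, and their reading is None.
At some moment in a run one of tub0, tub1, tub2, tub3 may be knocked a few centimetres aside while the robot is not near it.
Once in a run the grip may slacken for a moment while it holds something.
It also fails if it takes over 210 s, if anything falls off the work surface, if the arm or the gripper's body presses on something with over 40 N, if the wrist force passes 120 N, or if a joint passes its speed limit or range.

ROBOT

A 6-joint arm with a two-finger parallel gripper is mounted at the origin on the work surface. World frame = base frame: x ahead of the robot, y to its left, z up, the work surface at z = 0. Lengths are in m, angles in degrees, forces in N, time in s.
With the tool pointing down it reaches from about 0.25 to 0.725 m from the base axis. Payload 4 kg.
Tool frame: the origin (TCP) lies between the finger pads; the fingertips stand ahead of it and the grasp point (between the pads) lies 6 mm ahead of it (arm.tips_ahead is the z of the fingertips in the tool frame, in m); z points along the fingers, x is the direction in which the jaws open and shut, and the axes are right-handed (so a half turn about z gives the same grasp; the last joint's range is limited). The gripper opens to 85 mm and grips with 20 to 120 N. Pads are 22 mm wide; open, the fingers measure 114 mm over their backs; the gripper's body (76 mm by 85 mm) begins 54 mm behind the grasp point. The pads swing forward as they close: fully open they stand 13 mm farther back than shut.
Start: joints at [-74.485, 13.785, 0.286, 76.501, 0, 90], TCP at [0.134, -0.482, 0.256] pointing down, gripper open.
Joint ranges: [-155.79, 155.79], [-60.16, 107.12], [-62.33, 73.08], [-114, 123.19], [-81.49, 82.49], [-180, 180]. Speed limits (degrees/s): [159.86, 159.86, 180, 180, 180, 180].

INTERFACE

Orientations are given as [roll, pitch, yaw] about the fixed x, y, z axes, in that order (R = Rz(yaw) Ry(pitch) Rx(roll)).
In Python, from rig import arm, claw, solve_ik, eyes, ticket gives the robot as it stands. Calls block until the motion is done:
- arm.move_pose(position, orientation): joint-space move of the TCP to a pose.
- arm.move_straight(position, rate=0.15, rot=None, guard=None): straight line of the TCP; rot=None keeps the orientation; rate is the mean speed in m/s. With guard (N) it stops when the force on the tool has changed by that much, and returns True; else False.
- arm.move_joints(angles): joint-space move.
- claw.set_gripper(opening, grasp_force=None): finger opening in m; grasp_force is the grip in N (None keeps the last); returns when the fingers have stopped.
- arm.sleep(seconds).
- solve_ik(position, orientation): joint angles nearest the present ones, or None.
- eyes.grab_frame(name): name is "scene" or "side" or "wrist"; returns a dict with "image" (400x640x3 uint8, blue, green, red), "depth" (400x640 float32, m along the optical axis (not along the pixel's ray), 0 where there is no reading), "vertical_fov" (degrees; the focal length in pixels is half the picture's height over the tangent of half this angle, whatever the lens; pixels are square), "cx", "cy" (the principal point, pixels), "k1" (the pictures are not rectified: a ray, as slopes to the right and down, at radius r is drawn at 1 + k1 r^2 times it, then the intrinsics apply), "R" (3x3) and "t" (3): a world point X has camera coordinates R X + t. Camera axes: x right, y down, z forward; pixel columns grow to the right and rows downward; lengths in m; the calibration is good to about 2 mm. A picture is of the moment at which its call begins.
A pose or a line that the arm cannot do raises arm.MotionError and nothing moves.
- ticket.sign_off(): hands the job in, once; it reports no verdict.
Readings, each from a call of its own:
- arm.read_time(): time.
- arm.read_joint_pos(): joint angles.
- arm.read_joint_vel(): joint speeds.
- arm.read_joint_efforts(): joint torques, N m.
- arm.read_position(): TCP position.
- arm.read_ee_rot(): TCP orientation.
- arm.read_force(): force on the tool from outside, world axes, zero at the start.
- arm.read_ft_torque(): the same for the moment, N m.
- arm.read_grip_width(): finger opening in m.
Only numpy, scipy, OpenCV 4.12 (cv2) and the standard library are available. Lean on these libraries where they do the work, as an engineer would, in place of code of your own. Each camera call takes 0.05 s, during which the arm holds its last target.

## Working session

There is one attempt and no reset: what is moved stays moved. The work goes in short steps, each a Python script; the robot and the scene stay as the last script left them, time stands still between calls to the robot, and variables do not carry over. Pictures are saved under pics/ and viewed, and the job is handed in when it is done.

```bash
ls; mkdir -p pics; cat > h.py <<'E'
import numpy as np, cv2, time
from rig import arm, claw, solve_ik, eyes, ticket
def grab(n,save=None):
    f=eyes.grab_frame(n)
    if save: cv2.imwrite(f'pics/{save}.png',f['image'])
    return f
def fl(f): return 200/np.tan(np.radians(f['vertical_fov'])/2)
def ray(f,u,v):
    F=fl(f);p=np.array([[[ (u),(v)]]],float)
    K=np.array([[F,0,f['cx']],[0,F,f['cy']],[0,0,1]])
    q=cv2.undistortPoints(p,K,np.array([f['k1'],0,0,0,0]))[0,0]
    return np.array([q[0],q[1],1.])
def px2w(f,u,v,d=None):
    if d is None:
        u0,v0=int(round(u)),int(round(v)); w=f['depth'][v0-1:v0+2,u0-1:u0+2]; w=w[w>0]
        d=np.median(w) if len(w) else np.nan
    R=np.array(f['R']);return R.T@(ray(f,u,v)*d-np.array(f['t']))
def px_z(f,u,v,z):
    R=np.array(f['R']);c=-R.T@np.array(f['t']);d=R.T@ray(f,u,v);return c+d*(z-c[2])/d[2]
def proj(f,X):
    F=fl(f);c=np.array(f['R'])@np.array(X)+np.array(f['t']);a=c[:2]/c[2];a=a*(1+f['k1']*(a@a));return a*F+[f['cx'],f['cy']]
def cloud(f):
    F=fl(f);K=np.array([[F,0,f['cx']],[0,F,f['cy']],[0,0,1]])
    vv,uu=np.mgrid[0:400,0:640];p=np.stack([uu,vv],-1).reshape(-1,1,2).astype(float)
    q=cv2.undistortPoints(p,K,np.array([f['k1'],0,0,0,0]))[:,0]
    d=f['depth'].reshape(-1,1);X=np.hstack([q*d,d]);W=(X-np.array(f['t']))@np.array(f['R'])
    W[d[:,0]<=0]=np.nan
    return W.reshape(400,640,3)
E
python3 - <<'E'
from h import *
for n in ['scene','side','wrist']:
    f=grab(n,n+'0'); print(n,f['vertical_fov'],f['cx'],f['cy'],f['k1'],-np.array(f['R']).T@f['t'],np.array(f['R'])[2])
print(arm.read_time(),arm.tips_ahead,arm.read_ee_rot(),arm.read_grip_width())
E
```

```text
pics
scene 52.551070091580044 318.06109514190024 200.0930106283138 0.033392152015660724 [1.23225655 0.28766692 1.09578318] [-0.57359797 -0.23752165 -0.78394441]
side 52.02246609514482 323.17832006186393 199.55625245355316 -0.03774907228691924 [0.22886814 0.78086157 0.7419737 ] [ 0.24261312 -0.7657505  -0.59562156]
wrist 60.62561356188673 319.1343551842977 197.51600583623306 0.021844823762998115 [ 0.2083875  -0.46056769  0.37413671] [-0.28929124 -0.07753517 -0.95409584]
0.15 0.025 [ 1.79999711e+02  9.49109188e-02 -7.44828528e+01] 0.08552752350819286
```

View pics/scene0.png

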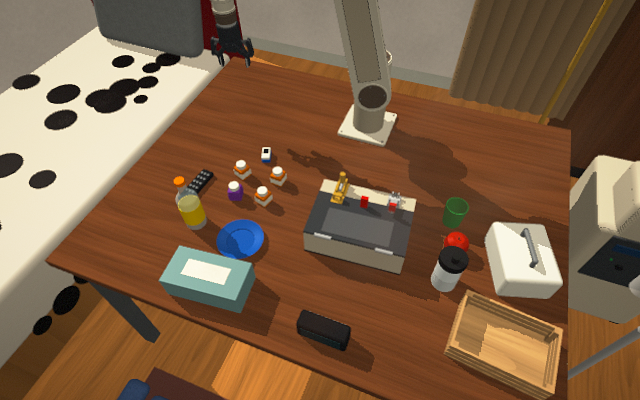

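View pics/side0.png

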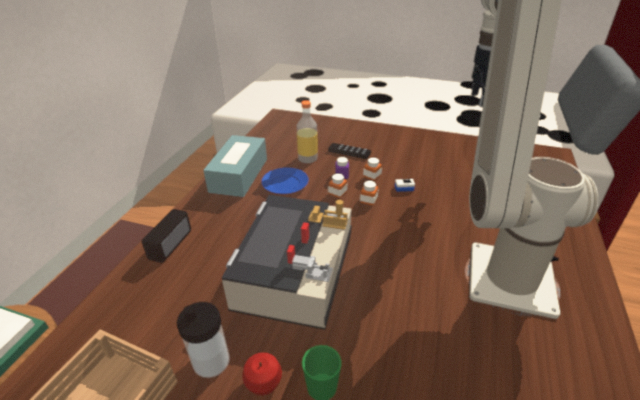

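View pics/wrist0.png

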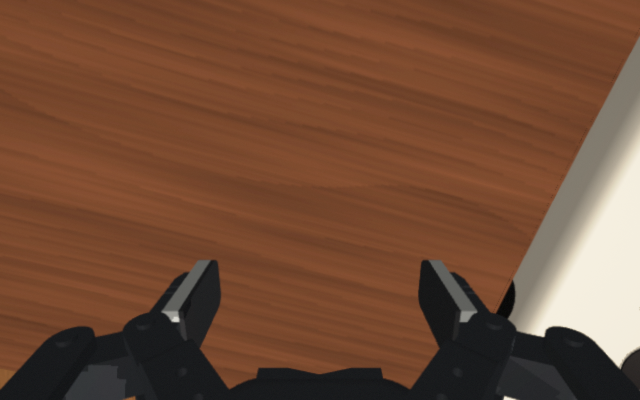

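Scene view: amber tubs at (242,170), (278,176) and (263,195), with the purple decoy at (235,189). The case is at (360,225), with bolt (342,190), lid tab (364,201) and latch (396,200). I'll check these in close crops and measure.

```bash
python3 - <<'E'
from h import *
f=grab('scene');g=grab('side')
a=cv2.resize(f['image'][140:280,160:440],None,fx=2.8,fy=2.8,interpolation=cv2.INTER_CUBIC)
cv2.imwrite('pics/c1.png',a)
b=cv2.resize(g['image'][130:330,220:440],None,fx=3,fy=3,interpolation=cv2.INTER_CUBIC);cv2.imwrite('pics/c2.png',b[:600])
for n,F in (('scene',f),('side',g)):
    W=cloud(F)
    m=(abs(W[...,2]-0.1045)<0.007)&(W[...,0]>.2)&(W[...,0]<.8)&(abs(W[...,1])<.35)
    k,l,st,c=cv2.connectedComponentsWithStats(m.astype(np.uint8))
    i=1+np.argmax(st[1:,4]);P=W[l==i][:,:2].astype(np.float32)
    r=cv2.minAreaRect(P);print(n,st[i],r,np.median(W[l==i][:,2]))
    # white caps
    hsv=cv2.cvtColor(F['image'],cv2.COLOR_BGR2HSV)
    m=(hsv[...,1]<60)&(hsv[...,2]>150)&(abs(W[...,2]-.062)<.006)
    k,l,st,c=cv2.connectedComponentsWithStats(m.astype(np.uint8))
    for i in range(1,k):
        if st[i,4]>15: print(n,'cap',c[i],st[i,4],np.nanmean(W[l==i],0),px_z(F,*c[i],.062))
E
```

```text
scene [ 304  180  112   78 4960] ((0.5151619911193848, 0.12997958064079285), (0.22850938141345978, 0.29953399300575256), 4.38767147064209) 0.10725256619854288
scene cap [240.1372549 163.8627451] 51 [ 0.4204472  -0.34182283  0.06018448] [ 0.42189702 -0.34070622  0.062     ]
scene cap [277.17307692 170.21153846] 52 [ 0.40146924 -0.20720969  0.05981145] [ 0.40325651 -0.20615363  0.062     ]
scene cap [233.10714286 185.05357143] 56 [ 0.51570284 -0.31743294  0.05993913] [ 0.51715649 -0.31621744  0.062     ]
scene cap [262.07142857 190.375     ] 56 [ 0.50214666 -0.21563952  0.0600693 ] [ 0.50353831 -0.21468883  0.062     ]
scene cap [495.5049505 257.1980198] 101 [0.48830946 0.53025821 0.06200987] [0.48985053 0.53075233 0.062     ]
side [ 221  195  130  106 7067] ((0.5119588375091553, 0.12979859113693237), (0.22667117416858673, 0.303766667842865), 4.218799114227295) 0.10910074362463724
side cap [250.58571429  20.04761905] 210 [ 1.6224492  -1.94921972  0.0619816 ] [ 1.61828536 -1.9476437   0.062     ]
side cap [351.49068323  26.41614907] 161 [ 0.90275355 -1.97216788  0.06198416] [ 0.90050846 -1.97155001  0.062     ]
side cap [88.22460938 73.18164062] 512 [ 1.92971177 -0.80383924  0.06208664] [ 1.92770198 -0.75026325  0.062     ]
side cap [433.16666667  32.8908046 ] 174 [ 0.37443009 -1.97043667  0.06244784] [ 0.3724516  -1.97160427  0.062     ]
side cap [573.08860759  45.25316456] 79 [-0.43728047 -1.97057819  0.06255239] [-0.43802741 -1.97267638  0.062     ]
side cap [342.1147541  160.06557377] 61 [ 0.51151539 -0.31379899  0.06201685] [ 0.51150518 -0.31377544  0.062     ]
side cap [373.21666667 160.85      ] 60 [ 0.41530908 -0.33809486  0.06223403] [ 0.41535284 -0.33842309  0.062     ]
side cap [337.91549296 177.29577465] 71 [ 0.49731505 -0.21410988  0.06167342] [ 0.49717041 -0.2135688   0.062     ]
side cap [369.70666667 184.49333333] 75 [ 0.39778687 -0.20434669  0.06198829] [ 0.39776928 -0.20427288  0.062     ]
```

```bash
true
```

```text
(no output)
```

View pics/c1.png

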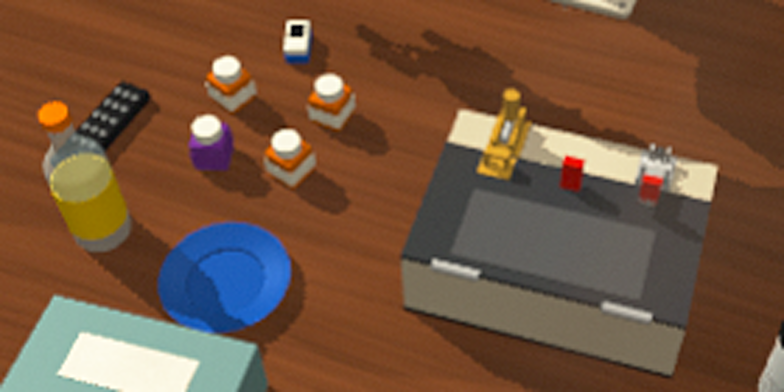

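View pics/c2.png

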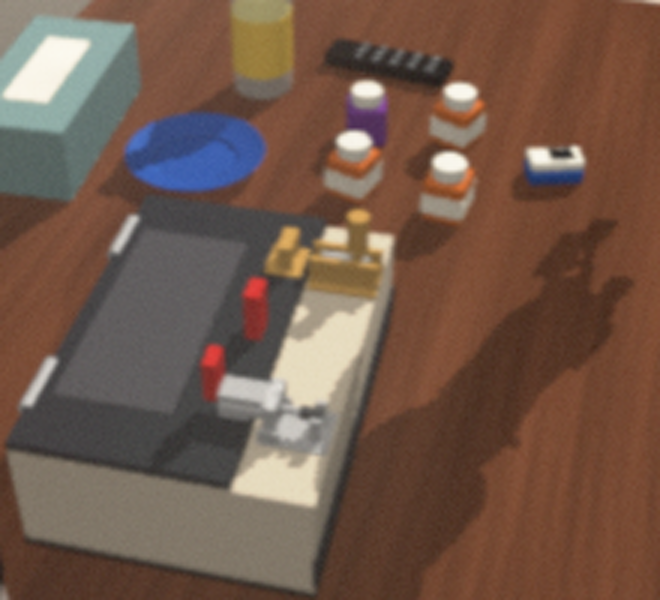

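The crops confirm three amber tubs plus one purple decoy. Next I check IK feasibility along the whole path, then take a wrist view of the case.

```bash
cat >> h.py <<'E'
CY=4.3; CO=np.array([0.5135,0.130,0.0])
def c2w(p):
    a=np.radians(CY);x,y,z=p;return np.array([CO[0]+x*np.cos(a)-y*np.sin(a),CO[1]+x*np.sin(a)+y*np.cos(a),z])
def w2c(p):
    a=np.radians(CY);d=np.array(p)-CO;return np.array([d[0]*np.cos(a)+d[1]*np.sin(a),-d[0]*np.sin(a)+d[1]*np.cos(a),d[2]])
def lidp(t): c,s=np.cos(t),np.sin(t); return np.array([.110-.140*c+.032*s,0,.105+.032*c+.140*s])
def latp(t): c,s=np.cos(t),np.sin(t); return np.array([-.066+.043*c-.038*s,.085,.106+.038*c+.043*s])
def rot(tilt,yaw):
    # tool down, tilted about case y; tilt>0: tool z points towards +x (away from robot)
    from scipy.spatial.transform import Rotation as Ro
    R=Ro.from_euler('z',CY,degrees=True)*Ro.from_euler('y',-tilt,degrees=True)*Ro.from_euler('z',-CY,degrees=True)*Ro.from_euler('xyz',[180,0,yaw],degrees=True)
    return R.as_euler('xyz',degrees=True),R.as_matrix()[:,2]
def tool(gp,tilt=0,yaw=-90+4.3):
    e,z=rot(tilt,yaw);return gp-0.006*z,e
E
python3 - <<'E'
from h import *
arm.move_straight([0.134,-0.482,0.36])
for yaw in (-90+CY,90+CY):
    print(yaw)
    for nm,fn,ts in (('lid',lidp,[0,.4,.8,1.2,1.4,1.6,1.7]),('lat',latp,[0,.5,1,1.7])):
        for t in ts:
            r=[]
            for tl in (-30,-15,0,15,30):
                p,e=tool(c2w(fn(t)),tl,yaw);q=solve_ik(p,e);r.append(None if q is None else 1)
            print(nm,t,r)
p,e=tool(np.array([0.38,0.125,0.36]))
arm.move_pose(p,e); print(arm.read_joint_pos(),arm.read_time())
grab('wrist','w1')
E
```

```text
-85.7
lid 0 [1, 1, 1, 1, 1]
lid 0.4 [1, 1, 1, 1, 1]
lid 0.8 [1, 1, 1, 1, 1]
lid 1.2 [None, 1, 1, 1, 1]
lid 1.4 [None, 1, 1, 1, 1]
lid 1.6 [None, 1, 1, 1, 1]
lid 1.7 [None, 1, 1, 1, 1]
lat 0 [1, 1, 1, 1, 1]
lat 0.5 [1, 1, 1, 1, 1]
lat 1 [1, 1, 1, 1, 1]
lat 1.7 [1, 1, 1, 1, 1]
94.3
lid 0 [1, 1, 1, 1, 1]
lid 0.4 [1, 1, 1, 1, 1]
lid 0.8 [1, 1, 1, 1, 1]
lid 1.2 [None, 1, 1, 1, 1]
lid 1.4 [None, 1, 1, 1, 1]
lid 1.6 [None, 1, 1, 1, 1]
lid 1.7 [None, 1, 1, 1, 1]
lat 0 [1, 1, 1, 1, 1]
lat 0.5 [1, 1, 1, 1, 1]
lat 1 [1, 1, 1, 1, 1]
lat 1.7 [1, 1, 1, 1, 1]
[ 1.81822616e+01  1.01868582e+00  1.59762297e+00  9.05815876e+01
 -4.39747045e-03 -1.66084745e+02] 4.8
```

View pics/w1.png

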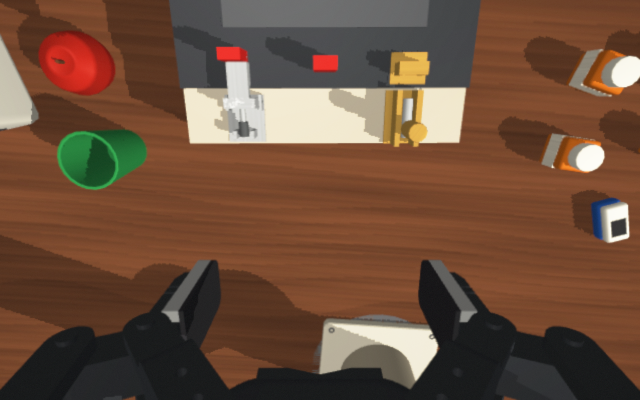

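The wrist view shows the shoulder's front corners at about (190,143) and (466,142). The latch tab is at (231,53), the lid tab at (325,62) and the knob top at (417,132). I'll measure these against the model.

```bash
python3 - <<'E'
from h import *
f=grab('wrist');W=cloud(f)
A=px_z(f,190,143,.1);B=px_z(f,466,143,.1);print(A,B,np.linalg.norm(A-B))
d=A-B;print('yaw',np.degrees(np.arctan2(-d[0],d[1])))
for u,v in((183.5,88),(474.5,88)): print(px_z(f,u,v,.1))
# fit front edge
hsv=cv2.cvtColor(f['image'],cv2.COLOR_BGR2HSV)
m=(hsv[...,1]<110)&(hsv[...,2]>170)&(abs(W[...,2]-.1)<.008)&(W[...,0]>.3)
print(m.sum(),'med z',np.nanmedian(W[m][:,2]))
r=cv2.minAreaRect(W[m][:,:2].astype(np.float32));print(r)
red=((hsv[...,0]<6)|(hsv[...,0]>174))&(hsv[...,1]>180)&(hsv[...,2]>90)&(W[...,2]>.12)
k,l,st,c=cv2.connectedComponentsWithStats(red.astype(np.uint8))
for i in range(1,k):
    if st[i,4]>30:
        P=W[l==i];P=P[P[:,2]>np.percentile(P[:,2],50)];print('red',c[i],st[i],P.mean(0),w2c(P.mean(0)))
br=(hsv[...,0]>15)&(hsv[...,0]<30)&(hsv[...,1]>120)&(W[...,2]>.158)&(W[...,2]<.18)
print('knobtop',W[br].mean(0),w2c(W[br].mean(0)),br.sum())
print('expect lid',lidp(0),'lat',latp(0))
E
```

```text
[0.39007096 0.27111633 0.1       ] [ 0.41260138 -0.03659351  0.1       ] 0.3085335723065808
yaw 4.187706687571485
[0.44831598 0.2754586  0.1       ]
[ 0.47084046 -0.03357756  0.1       ]
11564 med z 0.10108877497386871
((0.4307529330253601, 0.12372539937496185), (0.05750328302383423, 0.300965815782547), 4.187532424926758)
red [230.67700258  53.66149871] [216  47  31  14 387] [0.48218117 0.21281493 0.16046783] [-0.02502131  0.08493006  0.16046783]
red [325.10362694  63.06476684] [314  55  24  17 386] [0.48106095 0.1273791  0.15271081] [-0.03254425 -0.00018128  0.15271081]
knobtop [0.42725724 0.03952373 0.1661018 ] [-0.0927838  -0.08375522  0.1661018 ] 312
expect lid [-0.03   0.     0.137] lat [-0.023  0.085  0.144]
```

```bash
sed -i 's/^CY=.*/CY=4.2; CO=np.array([0.512,0.1297,0.0])/; s/yaw=-90+4.3)/yaw=94.2)/' h.py
cat >> h.py <<'E'
def go(gp,tilt=0,yaw=94.2,rate=0.12,guard=None):
    p,e=tool(np.array(gp),tilt,yaw); return arm.move_straight(p,rate,rot=e,guard=guard)
def stat(): 
    p=np.array(arm.read_position()); print('t',round(arm.read_time(),1),'tcp',p.round(4),'case',w2c(p).round(4),'w',round(arm.read_grip_width(),4),'F',np.round(arm.read_force(),1))
E
python3 - <<'E'
from h import *
p,e=tool(c2w(latp(0)+[0,0,.12])); arm.move_pose(p,e)
claw.set_gripper(.045,30)
print(go(c2w(latp(0)),rate=.1,guard=12)); stat()
claw.set_gripper(0.0,30); stat()
for t in np.arange(.15,1.76,.16):
    go(c2w(latp(t)),rate=.06); 
    print(round(t,2),end=' ');stat()
go(c2w(latp(1.73)),rate=.06);stat()
grab('scene','s2');grab('wrist','w2')
E
```

```text
False
t 9.4 tcp [0.4833 0.213  0.1507] case [-0.0225  0.0852  0.1507] w 0.0448 F [-0.4 -0.3 -0.1]
t 9.8 tcp [0.4833 0.2126 0.1507] case [-0.0226  0.0848  0.1507] w 0.0191 F [ 0.2 -1.4  3.9]
0.15 t 10.1 tcp [0.4779 0.2122 0.1561] case [-0.028   0.0847  0.1561] w 0.0194 F [ 4.8 -1.4 -2.6]
0.31 t 10.4 tcp [0.4706 0.2117 0.1615] case [-0.0352  0.0848  0.1615] w 0.0191 F [ 4.8 -1.6 -2.7]
0.47 t 10.7 tcp [0.4629 0.2111 0.1658] case [-0.043   0.0848  0.1658] w 0.0193 F [ 5.7 -2.  -1.7]
0.63 t 11.0 tcp [0.4547 0.2105 0.169 ] case [-0.0513  0.0847  0.169 ] w 0.0195 F [ 6.9 -2.4 -0.4]
0.79 t 11.3 tcp [0.4459 0.2098 0.1707] case [-0.06    0.0847  0.1707] w 0.0195 F [ 6.9 -2.7  1.9]
0.95 t 11.6 tcp [0.4368 0.2091 0.171 ] case [-0.0692  0.0847  0.171 ] w 0.0197 F [ 5.1 -3.5  3.8]
1.11 t 11.9 tcp [0.4271 0.2084 0.1696] case [-0.0789  0.0847  0.1696] w 0.0194 F [ 2.6 -3.6  8.6]
1.27 t 12.2 tcp [0.417  0.2076 0.1661] case [-0.089   0.0847  0.1661] w 0.0193 F [-0.9 -3.9  9.5]
1.43 t 12.5 tcp [0.4076 0.2069 0.1608] case [-0.0984  0.0846  0.1608] w 0.0193 F [-2.7 -3.2  7.1]
1.59 t 12.8 tcp [0.3998 0.2062 0.1545] case [-0.1063  0.0845  0.1545] w 0.0196 F [-5.1 -3.5  6. ]
1.75 t 13.1 tcp [0.3936 0.2058 0.1474] case [-0.1125  0.0845  0.1474] w 0.0193 F [-4.6 -3.2  3.7]
t 13.3 tcp [0.394  0.2058 0.1478] case [-0.1121  0.0845  0.1478] w 0.0194 F [-4.4 -2.6  2.9]
```

```bash
python3 - <<'E'
from h import *
claw.set_gripper(.045); go(c2w(latp(1.73)+[0,0,.1])); arm.sleep(.2)
p,e=tool(c2w(lidp(0)+[0,0,.09])); arm.move_pose(p,e)
grab('side','s3')
E
```

```text
(no output)
```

View pics/s3.png

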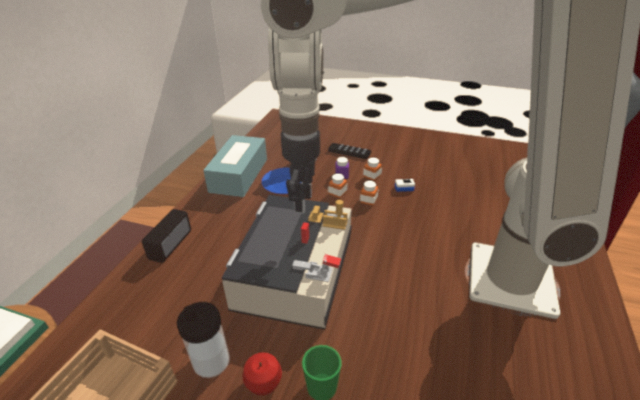

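Side view: the red latch tab now lies forward at (332,261), so the latch is open. The lid tab at (305,232) is next.

```bash
python3 - <<'E'
from h import *
print(go(c2w(lidp(0)),rate=.1,guard=12)); 
claw.set_gripper(0.0,40); stat()
for t in np.arange(.1,1.71,.1):
    go(c2w(lidp(t)),rate=.1); 
    if int(round(t*10))%3==0 or t>1.45: print(round(t,2),end=' ');stat()
grab('side','s4');grab('wrist','w4')
E
```

```text
False
t 16.9 tcp [0.4826 0.1272 0.1438] case [-0.0295 -0.0003  0.1438] w 0.0212 F [-0.3 -2.1  4.6]
0.3 t 17.8 tcp [0.4974 0.1284 0.1827] case [-0.0147 -0.0002  0.1827] w 0.0214 F [-0.  -2.3 -2.2]
0.6 t 18.7 tcp [0.5246 0.1305 0.2166] case [ 1.260e-02 -1.000e-04  2.166e-01] w 0.021 F [-1.8 -4.1 -1.7]
0.9 t 19.6 tcp [0.5602 0.1332 0.2404] case [ 0.0484 -0.      0.2404] w 0.0215 F [-0.4 -3.6 -4.6]
1.2 t 20.4 tcp [0.6011 0.1364 0.2529] case [8.940e-02 1.000e-04 2.529e-01] w 0.0211 F [ 0.2 -2.8 -6.2]
1.5 t 21.3 tcp [0.644  0.1397 0.2532] case [0.1324 0.0003 0.2532] w 0.0213 F [ 0.  -1.8 -3.6]
1.6 t 21.6 tcp [0.6581 0.1408 0.2505] case [0.1465 0.0003 0.2505] w 0.0208 F [-0.4 -0.8 -2.1]
1.7 t 21.9 tcp [0.6718 0.1418 0.2464] case [0.1603 0.0003 0.2464] w 0.021 F [-0.4  0.1 -0.4]
```

View pics/s4.png

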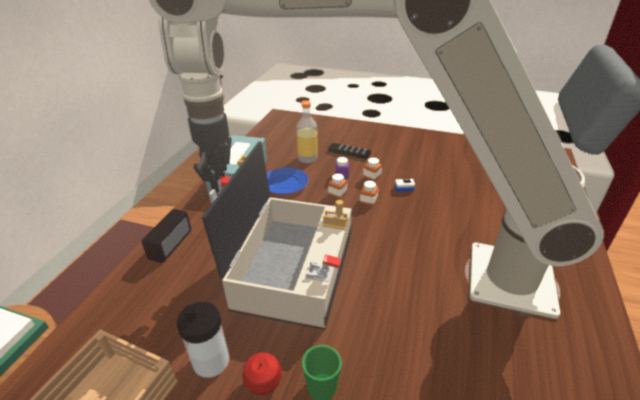

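The lid is standing open past upright. I release it and survey the tubs.

```bash
python3 - <<'E'
from h import *
claw.set_gripper(.05); go(c2w(lidp(1.7)+[0,0,.12])); 
p,e=tool(np.array([0.50,-0.26,.38]),0,90)
arm.move_pose(p,e); claw.set_gripper(.065); stat(); print(arm.read_joint_pos())
f=grab('wrist','w5')
grab('scene','sc5')
E
```

```text
t 25.4 tcp [ 0.5005 -0.2594  0.3858] case [-0.04   -0.3872  0.3858] w 0.0654 F [-0.2  0.3 -0.5]
[-2.73999825e+01  2.11215649e+01  2.94833315e+01  9.83772710e+01
  1.32321568e-03 -2.74718954e+01]
```

View pics/w5.png

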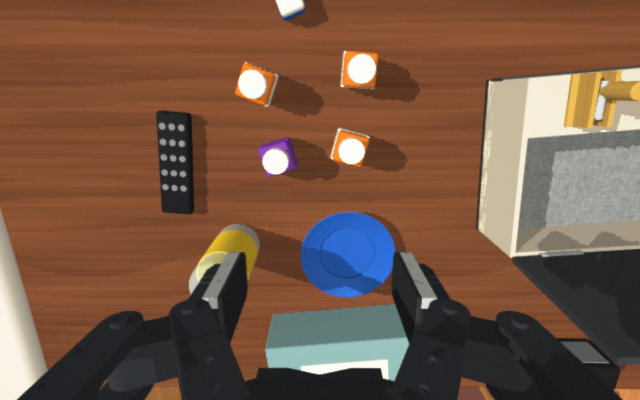

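View pics/sc5.png

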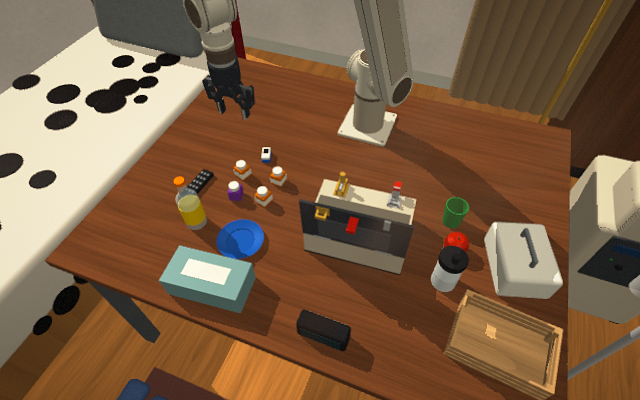

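Wrist view: amber tubs at (257,84), (360,70) and (350,147), purple at (278,157). I'll measure each tub's pose from its body shoulder (z≈46 mm) and its cap.

```bash
cat >> h.py <<'E'
def tubs(f,verbose=True):
    W=cloud(f);hsv=cv2.cvtColor(f['image'],cv2.COLOR_BGR2HSV);out=[]
    cap=(hsv[...,1]<70)&(hsv[...,2]>150)&(abs(W[...,2]-.062)<.006)
    k,l,st,c=cv2.connectedComponentsWithStats(cap.astype(np.uint8))
    am=(hsv[...,0]>5)&(hsv[...,0]<20)&(hsv[...,1]>190)&(hsv[...,2]>150)&(abs(W[...,2]-.045)<.005)
    pu=(hsv[...,0]>125)&(hsv[...,0]<160)&(hsv[...,1]>80)&(W[...,2]>.02)
    for i in range(1,k):
        if st[i,4]<100: continue
        C=W[l==i].mean(0); 
        near=np.linalg.norm(W[...,:2]-C[:2],axis=-1)<.034
        na,np_=(am&near).sum(),(pu&near).sum()
        r=None
        if na>60: r=cv2.minAreaRect(W[am&near][:,:2].astype(np.float32))
        if verbose: print('cap',c[i].round(),C.round(4),'amber',na,'purple',np_,None if r is None else [np.round(x,4) for x in r])
        if na>60 and np_<30: out.append((C,r))
    return out
E
python3 - <<'E'
from h import *
f=grab('wrist');tubs(f)
E
```

```text
cap [362.  69.] [ 0.4011 -0.2076  0.063 ] amber 365 purple 0 [array([ 0.4007, -0.2071]), array([0.0409, 0.0418]), np.float64(85.5444)]
cap [252.  84.] [ 0.4189 -0.3409  0.0628] amber 361 purple 0 [array([ 0.4189, -0.3415]), array([0.0418, 0.0417]), np.float64(69.7447)]
cap [502. 160.] [ 0.5154 -0.0201  0.0621] amber 0 purple 0 None
cap [352. 151.] [ 0.5006 -0.2167  0.0631] amber 286 purple 0 [array([ 0.5013, -0.2168]), array([0.0409, 0.0414]), np.float64(76.1056)]
cap [276. 161.] [ 0.5143 -0.3158  0.063 ] amber 0 purple 465 None
cap [625. 232.] [0.6144 0.1635 0.0616] amber 0 purple 0 None
cap [584. 234.] [0.6178 0.1082 0.0617] amber 0 purple 0 None
```

```bash
cat >> h.py <<'E'
def view_tubs():
    p,e=tool(np.array([0.50,-0.26,.38]),0,90); arm.move_pose(p,e)
    return tubs(grab('wrist'),False)
def pick(C,r):
    xy=(np.array(C[:2])+np.array(r[0]))/2; yaw=r[2]%90
    if yaw<45: yaw+=90
    claw.set_gripper(.066,40)
    p,e=tool(np.array([*xy,.16]),0,yaw); arm.move_pose(p,e)
    hit=go([*xy,.032],0,yaw,rate=.12,guard=10)
    print('pick',xy,yaw,'hit',hit); claw.set_gripper(0.0,40); w=arm.read_grip_width(); stat()
    go([*xy,.26],0,yaw,rate=.2); stat()
    return arm.read_grip_width()
def place(cx,cy):
    p,e=tool(c2w([cx,cy,.26])); arm.move_pose(p,e); stat()
    if arm.read_grip_width()<.035: print('LOST');return False
    hit=go(c2w([cx,cy,.060]),rate=.12,guard=10); print('hit',hit);stat()
    claw.set_gripper(.056); go(c2w([cx,cy,.26]),rate=.2)
    return True
E
python3 - <<'E'
from h import *
T=view_tubs(); print(T)
T.sort(key=lambda t:-t[0][1])   # nearest case first
w=pick(*T[0]); 
if w>.035: print(place(.03,.09))
grab('wrist','w6');grab('scene','sc6')
E
```

```text
[(array([ 0.40117992, -0.20759532,  0.06300751]), ((0.4006613492965698, -0.20726925134658813), (0.04060674458742142, 0.04167424514889717), 84.94852447509766)), (array([ 0.41894785, -0.34089234,  0.06291509]), ((0.4189998209476471, -0.3417142629623413), (0.04206330329179764, 0.041187435388565063), 69.88166046142578)), (array([ 0.50043377, -0.2168844 ,  0.06299806]), ((0.5015267133712769, -0.2167118936777115), (0.04072443023324013, 0.041650958359241486), 75.01051330566406))]
pick [ 0.40092064 -0.20743229] 84.94852447509766 hit False
t 28.6 tcp [ 0.4016 -0.2078  0.0389] case [-0.1348 -0.3285  0.0389] w 0.0416 F [-0.5  0.6  5.8]
t 29.9 tcp [ 0.4002 -0.2071  0.2648] case [-0.1361 -0.3277  0.2648] w 0.0414 F [-0.6  0.2 -1.2]
t 31.6 tcp [0.5355 0.2205 0.266 ] case [0.0301 0.0888 0.266 ] w 0.0419 F [-0.5  0.  -1.2]
hit False
t 33.4 tcp [0.5353 0.2204 0.066 ] case [0.0298 0.0887 0.066 ] w 0.0412 F [ 0.7 -6.6 -2.1]
True
```

View pics/w6.png

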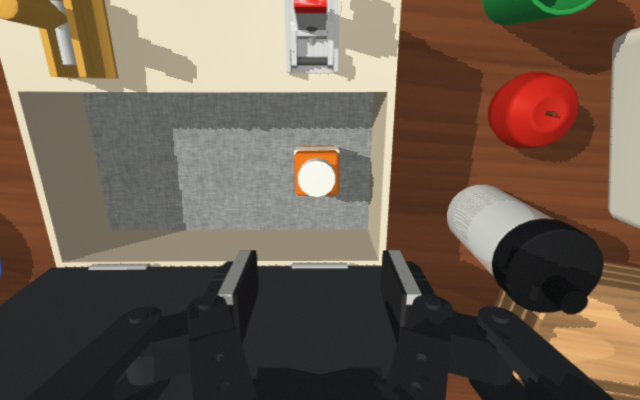

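The first tub stands upright in the cavity at (316,175). Next one.

```bash
python3 - <<'E'
from h import *
for cy in (.0,-.085):
    T=view_tubs(); T=[t for t in T if t[0][1]<-.08]; T.sort(key=lambda t:-t[0][1]); print([ (t[0].round(4),np.round(t[1][2])) for t in T])
    w=pick(*T[0])
    if w<.035 or not place(.03,cy): break
grab('wrist','w7');grab('scene','sc7');stat()
E
```

```text
[(array([ 0.5005, -0.2168,  0.063 ]), np.float64(75.0)), (array([ 0.4191, -0.3409,  0.0629]), np.float64(69.0))]
pick [ 0.50098282 -0.21670672] 75.35367584228516 hit False
t 39.5 tcp [ 0.5018 -0.2171  0.039 ] case [-0.0356 -0.3451  0.039 ] w 0.0414 F [ 0.3 -0.2  4.6]
t 40.8 tcp [ 0.5003 -0.2164  0.2646] case [-0.037  -0.3443  0.2646] w 0.0416 F [-0.8  0.2 -0.8]
t 42.1 tcp [0.542  0.1309 0.2658] case [ 0.03   -0.001   0.2658] w 0.0414 F [ 0.  -0.4 -0.4]
hit False
t 43.9 tcp [0.5425 0.132  0.0668] case [0.0306 0.0001 0.0668] w 0.0411 F [-0.5 -0.7  0. ]
[(array([ 0.419 , -0.3409,  0.0629]), np.float64(69.0))]
pick [ 0.41901952 -0.34128402] 69.37137603759766 hit False
t 49.8 tcp [ 0.4196 -0.3418  0.039 ] case [-0.1266 -0.4635  0.039 ] w 0.0412 F [-0.1  0.1  4.3]
t 51.0 tcp [ 0.4184 -0.3408  0.2646] case [-0.1278 -0.4624  0.2646] w 0.0415 F [-0.8  0.5 -2.1]
t 52.6 tcp [0.5481 0.0461 0.2659] case [ 0.0299 -0.086   0.2659] w 0.0411 F [-0.1  0.2  0.4]
hit False
t 54.4 tcp [0.5488 0.0472 0.0667] case [ 0.0306 -0.085   0.0667] w 0.0414 F [ 0.6 -0.4 -1. ]
t 55.9 tcp [0.5474 0.047  0.2645] case [ 0.0292 -0.0851  0.2645] w 0.0562 F [ 0.6 -0.1 -0.2]
```

View pics/w7.png

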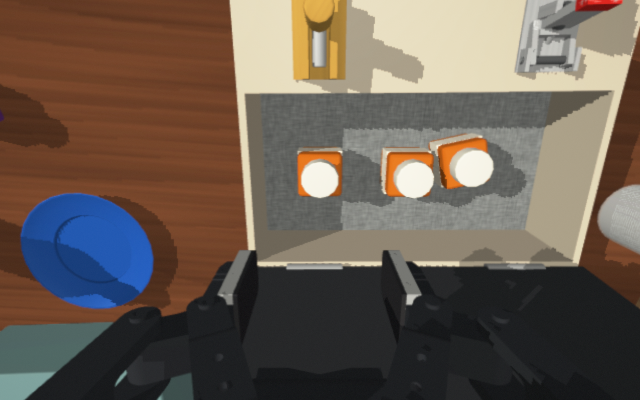

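View pics/sc7.png

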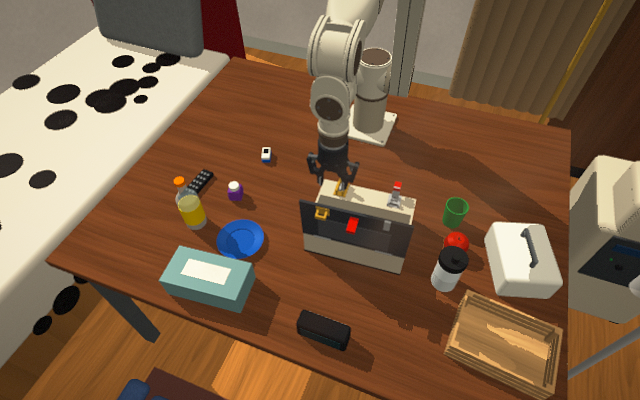

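All three tubs are in the cavity and no amber tub is left on the table. The third was nudged toward the middle one but stands clear inside. Now I close the lid, checking the tab position first.

```bash
python3 - <<'E'
from h import *
p,e=tool(c2w(lidp(1.7)+[0,0,.12])); arm.move_pose(p,e)
f=grab('scene');W=cloud(f);hsv=cv2.cvtColor(f['image'],cv2.COLOR_BGR2HSV)
m=((hsv[...,0]<6)|(hsv[...,0]>174))&(hsv[...,1]>180)&(W[...,2]>.2)&(abs(W[...,1]-.13)<.1)
print(m.sum(),[w2c(x).round(3) for x in (W[m].min(0),np.median(W[m],0),W[m].max(0))], lidp(1.7))
grab('scene','sc8')
claw.set_gripper(.05,40)
print(go(c2w(lidp(1.7)),rate=.1,guard=10)); claw.set_gripper(0,40);stat()
for t in np.arange(1.6,-.01,-.1):
    go(c2w(lidp(t)),rate=.1)
    if int(round(t*10))%3==0: print(round(t,2),end=' ');stat()
stat()
E
```

```text
150 [array([ 0.118, -0.018,  0.205]), array([0.143, 0.   , 0.247]), array([0.166, 0.011, 0.253])] [0.1597715  0.         0.23971005]
False
t 58.8 tcp [0.6716 0.1418 0.2465] case [0.1601 0.0003 0.2465] w 0.0211 F [0.5 1.3 3. ]
1.5 t 59.4 tcp [0.6437 0.1396 0.2535] case [1.321e-01 2.000e-04 2.535e-01] w 0.021 F [-0.9  1.5  3.3]
1.2 t 60.2 tcp [0.6006 0.1363 0.2534] case [0.0889 0.     0.2534] w 0.0212 F [-0.5  1.9  5.2]
0.9 t 61.1 tcp [0.5592 0.1331 0.2404] case [ 4.730e-02 -1.000e-04  2.404e-01] w 0.0209 F [-2.4  1.7  6.2]
0.6 t 62.0 tcp [0.5238 0.1304 0.2159] case [ 1.180e-02 -2.000e-04  2.159e-01] w 0.0213 F [-4.1 -0.5  4.3]
0.3 t 62.9 tcp [0.4979 0.1284 0.1826] case [-0.0141 -0.0003  0.1826] w 0.0213 F [-0.2 -1.5 -1.2]
-0.0 t 63.7 tcp [0.4835 0.1273 0.1458] case [-0.0286 -0.0003  0.1458] w 0.021 F [-0.9 -4.  12.4]
t 63.7 tcp [0.4835 0.1273 0.1458] case [-0.0286 -0.0003  0.1458] w 0.021 F [-0.9 -4.  12.4]
```

```bash
python3 - <<'E'
from h import *
print(go(c2w(lidp(0)-[0,0,.006]),rate=.03,guard=12));stat()
claw.set_gripper(.05);go(c2w(lidp(0)+[0,0,.09]));claw.set_gripper(0,40)
print(go(c2w(lidp(0)+[0,0,.02]),rate=.04,guard=15));stat()
go(c2w(lidp(0)+[0,0,.09]))
p,e=tool(np.array([0.38,0.125,0.36]),0,-85.8); arm.move_pose(p,e)
f=grab('wrist','w9');W=cloud(f);claw.set_gripper(.05);grab('side','s9')
hsv=cv2.cvtColor(f['image'],cv2.COLOR_BGR2HSV)
red=((hsv[...,0]<6)|(hsv[...,0]>174))&(hsv[...,1]>180)&(hsv[...,2]>90)&(W[...,2]>.12)
k,l,st,c=cv2.connectedComponentsWithStats(red.astype(np.uint8))
for i in range(1,k):
    if st[i,4]>30:
        P=W[l==i];P=P[P[:,2]>np.percentile(P[:,2],50)];print('red',c[i],st[i],w2c(P.mean(0)))
E
```

```text
True
t 63.9 tcp [0.4835 0.1272 0.1458] case [-0.0286 -0.0004  0.1458] w 0.0211 F [-1.1 -0.1  7.6]
True
t 67.1 tcp [0.4819 0.1275 0.176 ] case [-0.0302 -0.      0.176 ] w 0.0001 F [-1.7 -0.8  7.4]
red [325.17297297  62.61351351] [314  55  24  16 370] [-3.12473620e-02  6.46189870e-05  1.52732783e-01]
red [237.453125 132.328125] [228 131  20   5  64] [-0.09430706  0.08595721  0.15007973]
red [240.04195804 152.84265734] [228 139  25  27 572] [-0.10841668  0.08428705  0.14842914]
```

View pics/w9.png

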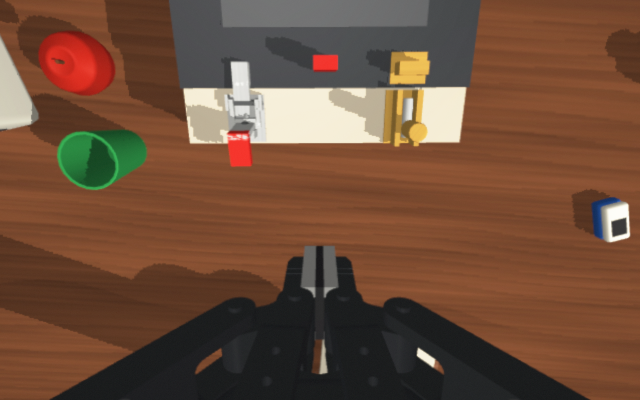

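View pics/s9.png

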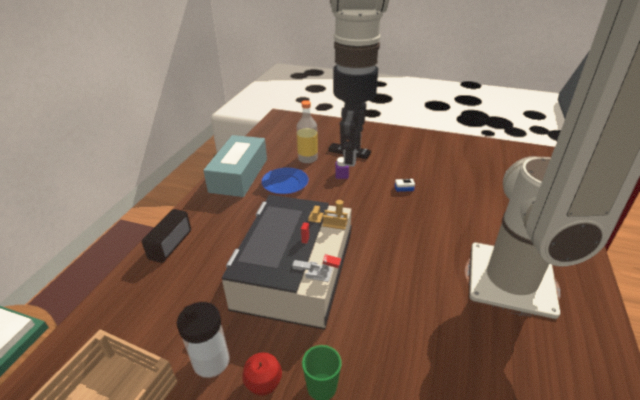

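The lid tab's top is at 0.1527 m, exactly as at the start when shut, so the lid is down. Now the latch goes back over it.

```bash
python3 - <<'E'
from h import *
p,e=tool(c2w(latp(1.74)+[0,0,.1])); arm.move_pose(p,e); claw.set_gripper(.045,35)
print(go(c2w(latp(1.74)),rate=.1,guard=10)); claw.set_gripper(0,35);stat()
for t in list(np.arange(1.6,0.05,-.16))+[0]:
    go(c2w(latp(t)),rate=.06); print(round(t,2),end=' ');stat()
claw.set_gripper(.045); go(c2w(latp(0)+[0,0,.1]))
claw.set_gripper(0)
print(go(c2w(latp(0)+[0,0,.025]),rate=.04,guard=15));stat()
go(c2w(latp(0)+[0,0,.1]))
p,e=tool(np.array([0.38,0.125,0.36]),0,-85.8); arm.move_pose(p,e)
f=grab('wrist','w10');W=cloud(f)
hsv=cv2.cvtColor(f['image'],cv2.COLOR_BGR2HSV)
red=((hsv[...,0]<6)|(hsv[...,0]>174))&(hsv[...,1]>180)&(hsv[...,2]>90)&(W[...,2]>.12)
k,l,st,c=cv2.connectedComponentsWithStats(red.astype(np.uint8))
for i in range(1,k):
    if st[i,4]>30:
        P=W[l==i];P=P[P[:,2]>np.percentile(P[:,2],50)];print('red',c[i],st[i],w2c(P.mean(0)))
br=(hsv[...,0]>15)&(hsv[...,0]<30)&(hsv[...,1]>120)&(W[...,2]>.158)&(W[...,2]<.18)
print('knobtop',w2c(W[br].mean(0)),br.sum())
E
```

```text
False
t 75.4 tcp [0.3958 0.206  0.1487] case [-0.1103  0.0846  0.1487] w 0.0193 F [-0.6 -3.   5. ]
1.6 t 75.7 tcp [0.399  0.2061 0.1524] case [-0.1071  0.0845  0.1524] w 0.0193 F [-4.  -1.6 -6.3]
1.44 t 76.0 tcp [0.4059 0.2066 0.1583] case [-0.1002  0.0845  0.1583] w 0.019 F [-5.6 -1.5 -8.6]
1.28 t 76.3 tcp [0.4134 0.2072 0.1627] case [-0.0926  0.0845  0.1627] w 0.0191 F [-5.8 -1.4 -6.7]
1.12 t 76.6 tcp [0.4217 0.2078 0.1659] case [-0.0843  0.0845  0.1659] w 0.0194 F [-7.7 -2.  -6.6]
0.96 t 76.9 tcp [0.431  0.2085 0.1679] case [-0.075   0.0846  0.1679] w 0.0193 F [-7.4 -1.6 -6.4]
0.8 t 77.2 tcp [0.4408 0.2093 0.1685] case [-0.0652  0.0846  0.1685] w 0.0195 F [-6.2 -2.  -5.2]
0.64 t 77.5 tcp [0.4505 0.2101 0.1676] case [-0.0555  0.0846  0.1676] w 0.0193 F [-4.8 -1.3 -4.5]
0.48 t 77.8 tcp [0.4598 0.2107 0.1652] case [-0.0461  0.0846  0.1652] w 0.0193 F [-3.7 -2.3 -4.3]
0.32 t 78.1 tcp [0.4685 0.2115 0.1614] case [-0.0374  0.0847  0.1614] w 0.019 F [-3.5 -2.8 -5.4]
0.16 t 78.4 tcp [0.4763 0.2121 0.1565] case [-0.0296  0.0848  0.1565] w 0.0192 F [-4.  -1.9 -4. ]
0 t 78.7 tcp [0.4832 0.2126 0.1504] case [-0.0227  0.0848  0.1504] w 0.0194 F [-2.1 -2.5 -1.3]
True
t 82.0 tcp [0.4828 0.2128 0.184 ] case [-0.023  0.085  0.184] w -0.0 F [-2.  -1.   5.7]
red [230.66057441  53.63446475] [216  47  31  14 383] [-0.02344527  0.08470532  0.16046923]
red [325.26145553  62.58490566] [314  55  24  16 371] [-0.03124688  0.00083873  0.15270606]
knobtop [-0.09120474 -0.08357504  0.16613161] 315
```

View pics/w10.png

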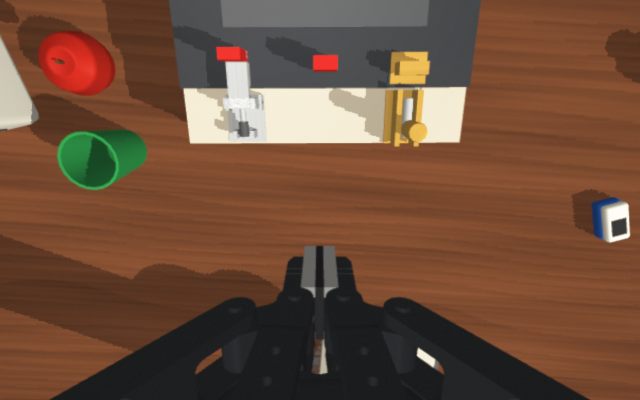

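The latch tab is back at its starting place, so it is closed. Now I push the knob home from behind with closed fingers.

```bash
python3 - <<'E'
from h import *
claw.set_gripper(0)
p,e=tool(c2w([-.135,-.084,.25])); arm.move_pose(p,e)
print(go(c2w([-.135,-.084,.155]),rate=.1,guard=8));stat()
print(go(c2w([-.062,-.084,.155]),rate=.04,guard=20));stat()
go(c2w([-.135,-.084,.155]));go(c2w([-.135,-.084,.26]))
p,e=tool(np.array([0.38,0.125,0.36]),0,-85.8); arm.move_pose(p,e)
f=grab('wrist','w11');W=cloud(f)
hsv=cv2.cvtColor(f['image'],cv2.COLOR_BGR2HSV)
br=(hsv[...,0]>15)&(hsv[...,0]<30)&(hsv[...,1]>120)&(W[...,2]>.158)&(W[...,2]<.18)
print('knobtop',w2c(W[br].mean(0)),br.sum())
E
```

```text
False
t 89.3 tcp [0.384  0.0361 0.1615] case [-0.1345 -0.084   0.1615] w -0.0002 F [-0.  -0.3  0.9]
True
t 90.7 tcp [0.4419 0.0402 0.1599] case [-0.0765 -0.0841  0.1599] w -0.0 F [ 0.2 -0.2  0.3]
knobtop [-0.05541701 -0.08362497  0.16633128] 364
```

View pics/w11.png

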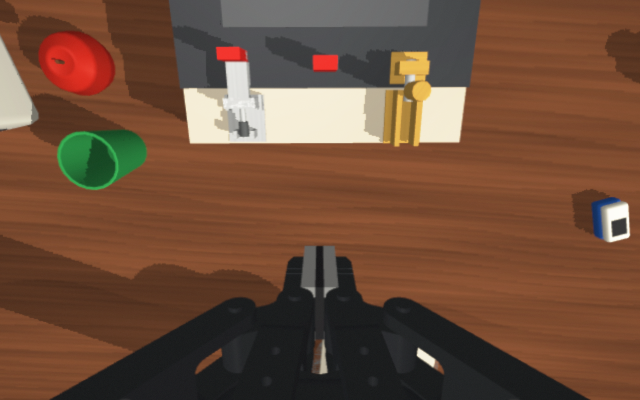

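The knob is at x = −55.4 mm, about 39.6 mm of travel, so the bolt is home. One last look at the scene before handing in.

```bash
python3 - <<'E'
from h import *
grab('scene','sc12')
E
```

```text
(no output)
```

View pics/sc12.png

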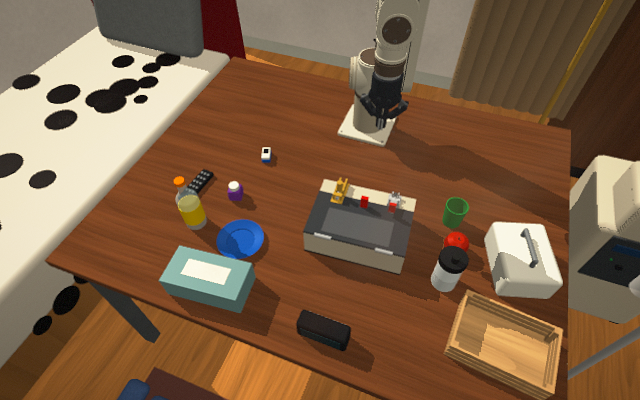

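The case is shut at (360,225), the bystanders and purple decoy are where they began, and no amber tub is left on the table.

```bash
python3 -c "
from h import *
ticket.sign_off()"
```

```text
the job is handed in; nothing more can be done
```

The job is done and handed in at about 94 s of the 210 s allowed. I flipped the latch open, swung the lid back to about 1.7 rad, and put the three amber tubs in the case. Then I shut the lid, closed the latch over it and pushed the bolt home.

- **Lid and latch:** both red tabs are back at the heights measured at the start when shut, 152.7 mm for the lid and 160.5 mm for the latch.
- **Bolt:** the knob is at about 39.6 mm of its 40 mm travel.
- **Tubs:** all three were seen standing in the cavity before the lid went down, and no amber tub is left on the table. I saw no sign of a fourth one. One tub had shifted inside the case after I placed it, but it was still well within the cavity.
- **Bystanders:** they look unmoved in the last picture, but I judged that by eye and did not measure them.
- **One odd reading:** when the lid first reached shut, the gripper was held about 2 mm above the commanded height with 12 N upward. I pressed the tab again, and the height check above then agreed with fully shut.

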